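# Second layer of cups on a divider

## Task

Store the red cups in the wooden tray in two layers, all of them upside down. Complete the lower layer by standing the cup that is now on the blue divider on the tray's free felt spot, then lay the divider flat and lengthwise on the two lower cups, centred, and stand the other two cups on it, one straight above each lower cup. Do not knock over or push aside the pepper mill, the jam jar or the salt shaker.

Things in the scene. Friction and masses are not known exactly. Their poses are not given: they have to be found in the camera images.
- tray: Low brown wooden tray, fixed to the worktop, 160 (x) by 240 (y) by 26 mm high, walls 6 mm thick, inner floor 6 mm above its origin. Origin: centre of the underside, on the worktop; y is its long axis.
- tray_mid (a point): Centre of the tray's inner floor.
- slot_a (a point): Centre of the free grey felt spot (66 mm across) on the tray's floor, 55 mm from the tray's centre along the tray's +y. A cup's body axis belongs over it, in both layers.
- slot_b (a point): Centre of the other felt spot, 55 mm along the tray's -y, on which cup_low already stands.
- divider: Blue stiff plastic board, 92 (x) by 200 (y) by 10 mm, 120 g, loose, lying flat. Origin: centre of the underside; y along its length. In the middle of each long side a finger notch 52 mm long, 16 mm deep, leaves a waist 60 mm wide along x: grip it there. Grey spots 55 mm either side of centre show where cups stand. At the start cup_1 stands on it.
- cup_low: Red ceramic cup, 124 g, upside down, 55 mm high; round body 64 mm across at the rim (below), about 60 at half height, flat foot of 37 mm on top. Origin at rim height, z up. Body axis at y = +12 mm; the handle points along the cup's own -y, its tip 56 mm from the body axis, 12 mm thick. Grip across the body, along x. Stands in the tray near slot_b, handle roughly to the tray's -y.
- cup_low_axis (a point): Point on cup_low's body axis, at rim height (underside).
- cup_1: Same as cup_low. This one stands on the divider at the start, its handle any way round.
- cup_1_axis (a point): Point on cup_1's body axis, at rim height (underside).
- cup_2: Same as cup_low. Stands on the worktop behind the divider at the start, its handle any way round; identical to cup_3.
- cup_2_axis (a point): Point on cup_2's body axis, at rim height (underside).
- cup_3: Same as cup_low. Stands on the worktop behind the divider at the start, its handle any way round; identical to cup_2.
- cup_3_axis (a point): Point on cup_3's body axis, at rim height (underside).
- mill: Dark wooden pepper mill, 58 mm across, 160 mm high, standing loose between the divider and the tray; origin: centre of its foot. Bystander, must stay put.
- jam: Glass jam jar with yellow lid, 66 mm across, 100 mm high, standing loose behind the cups; origin: centre of its foot. Bystander, must stay put.
- shaker: Glass salt shaker, 44 mm across, 90 mm high, standing loose near the robot; origin: centre of its foot. Bystander, must stay put.

How it is judged:
On the way, in this order (a step that is already met when the one before it is completed fails the run):
1. the lower layer is complete: the cup from the divider stands upside down on the free felt spot beside cup_low, released (horizontal distance between cup_low_axis and slot_b below 0.02 m and height (world z) of cup_low between 0 and 0.012 m and angle between cup_low's own z axis and vertical below 0.1 rad and contact force between cup_low and the fingers below 0.1 N and linear speed of cup_low below 0.02 m/s and (horizontal distance between cup_1_axis and slot_a below 0.02 m and height (world z) of cup_1 between 0 and 0.012 m and angle between cup_1's own z axis and vertical below 0.1 rad and contact force between cup_1 and the fingers below 0.1 N and linear speed of cup_1 below 0.02 m/s)), for 0.2 s.
2. the divider lies flat on the two lower cups, lengthwise over the tray, released (all of step 1 and horizontal distance between divider and tray_mid below 0.02 m and height (world z) of divider between 0.055 and 0.067 m and angle between divider's own z axis and vertical below 0.06 rad and angle between the y axis of divider and the y axis of tray, either way round below 0.2 rad and contact force between divider and the fingers below 0.1 N and linear speed of divider below 0.02 m/s), for 0.2 s.
At the end, for the whole second after the job is handed in: Two cups on the tray floor, the divider flat on them (centre within 20 mm, length within 0.2 rad of the tray's), two cups on it, all upside down, upright within 0.1 rad, body axes within 20 mm in plan of the tray's felt spots, heights within 6 mm of resting on the layer below, released, at rest (all of step 2 and ((horizontal distance between cup_2_axis and slot_a below 0.02 m and height (world z) of cup_2 between 0.065 and 0.077 m and angle between cup_2's own z axis and vertical below 0.1 rad and contact force between cup_2 and the fingers below 0.1 N and linear speed of cup_2 below 0.02 m/s) or (horizontal distance between cup_3_axis and slot_a below 0.02 m and height (world z) of cup_3 between 0.065 and 0.077 m and angle between cup_3's own z axis and vertical below 0.1 rad and contact force between cup_3 and the fingers below 0.1 N and linear speed of cup_3 below 0.02 m/s)) and ((horizontal distance between cup_2_axis and slot_b below 0.02 m and height (world z) of cup_2 between 0.065 and 0.077 m and angle between cup_2's own z axis and vertical below 0.1 rad and contact force between cup_2 and the fingers below 0.1 N and linear speed of cup_2 below 0.02 m/s) or (horizontal distance between cup_3_axis and slot_b below 0.02 m and height (world z) of cup_3 between 0.065 and 0.077 m and angle between cup_3's own z axis and vertical below 0.1 rad and contact force between cup_3 and the fingers below 0.1 N and linear speed of cup_3 below 0.02 m/s))); the robot touches nothing.
It fails at once if the pepper mill is pushed more than 30 mm or tipped over (distance of mill from where it was at the start of the episode above 0.03 m or angle between mill's own z axis and vertical above 0.3 rad).
It fails at once if the jam jar is pushed more than 30 mm or tipped over (distance of jam from where it was at the start of the episode above 0.03 m or angle between jam's own z axis and vertical above 0.3 rad).
It fails at once if the salt shaker is pushed more than 30 mm or tipped over (distance of shaker from where it was at the start of the episode above 0.03 m or angle between shaker's own z axis and vertical above 0.3 rad).
It fails at once if a cup is tipped onto its side (angle between any of cup_low, cup_1, cup_2, cup_3's own z axis and vertical above 0.9 rad).
It also fails if it takes over 72 s, if anything falls off the work surface, if the arm or the gripper's body presses on something with over 40 N, if the wrist force passes 120 N, or if a joint passes its speed limit or range.

## Robot

A 6-joint arm with a two-finger parallel gripper is mounted at the origin on a cart in front of the work surface, level with it; the furniture and walls round the work are solid. World frame = base frame: x ahead of the robot, y to its left, z up, the work surface at z = 0. Lengths are in m, angles in rad, forces in N, time in s.
With the tool pointing down it reaches from about 0.35 to 0.975 m from the base axis. Payload 4.9 kg.
Tool frame: the origin (TCP) lies on the centre line of the jaws, within the pads' length; the fingertips stand 14 mm ahead of it and the grasp point (between the pads) lies 5 mm behind it (manip.nose_length is the distance from the TCP to the fingertips, in m); z points along the fingers, y is the line along which they close (so a half turn about z gives the same grasp; the last joint's range is limited). The gripper opens to 85 mm and grips with 20 to 120 N. Pads are 22 mm wide; open, the fingers measure 114 mm over their backs; the gripper's body (76 mm by 85 mm) begins 54 mm behind the grasp point. The pads swing forward as they close: fully open they stand 13 mm farther back than shut.
Start: joints at [1.086, 0.053, 1.613, -0, 1.476, -0.119], TCP at [0.224, 0.584, 0.245] pointing down, gripper open.
Joint ranges: [-3.01, 3.01], [-1.01, 2.22], [0.06, 2.58], [-1.02, 4.17], [0.09, 2.62], [-3.14, 3.14]. Speed limits (rad/s): [2.57, 2.57, 3.14, 3.14, 3.14, 3.14].

## Interface

Orientations are given as a unit quaternion [w, x, y, z].
In Python, from plant import manip, imaging gives the robot as it stands.
- The arm moves only by the tool play_rows, never from a script. Its argument "commands" is a list of rows, each a list of 6 numbers: the shift along the tool's x, y, z in mm, then the turn, a rotation vector about the tool's x, y, z in degrees. A call has 1 to 5 rows; each row shifts and turns the commanded pose from where the row before left it, along the tool's axes as they then stand; what a row does not reach is not made up. A row lasts 1/12 s, in which the tool goes at most 41.7 mm and 7.16 degrees, less where a joint would pass 70% of its speed; a pose out of reach is approached as far as the arm can. A call is refused whole if a number of a shift passes 41.7 or a number of a turn 7.16, either way. A call with a gripper value outside its range is refused whole. "hand" is the finger opening in mm, from 0 to 85.4, set as the call begins (left out, the last holds). The fingers move at their own pace and stop on an object; the grip force is fixed at half the most. Time passes only in rows, so rows that do not move let the fingers close. It gives the time, the measured TCP pose, the force, the opening and the grip force at its end, in the units of the state.
- manip.state(): the state, without advancing time (a new reading comes with each control period).
- imaging.grab_frame(name): name is "scene" or "side" or "wrist"; returns a dict with "image" (400x640x3 uint8, red, green, blue), "fx", "fy", "cx", "cy" (pixels), "R" (3x3) and "t" (3): a world point X has camera coordinates R X + t; the wrist camera has in their place "mount" (4x4, takes a point from camera to tool coordinates, whose origin is the TCP and whose axes are the flange's). Camera axes: x right, y down, z forward; pixel columns grow to the right and rows downward; lengths in m; the calibration is good to about 2 mm. A picture is of the moment at which its call begins: read the wrist's pose just before it. There is no depth.
- manip.job_done(): hands the job in; it is judged then, once.
The state is a dict: "time": time; "joint_pos": joint angles; "joint_vel": joint speeds; "joint_efforts": joint torques, N m; "tool_pos": TCP position; "tool_rot": TCP orientation; "contact_force": force on the tool from outside, world axes, zero at the start; "ft_torque": the same for the moment, N m; "gripper_width": opening from 0.0 (shut) to 1.0 (fully open); "grasp_force": force on a finger pad.
Only numpy, scipy, OpenCV 4.12 (cv2) and the standard library are available. Lean on these libraries where they do the work, as an engineer would, in place of code of your own. Each camera call takes 0.05 s, during which the arm holds its last target. There are 200 camera calls.

## Working session

There is one attempt and no reset: what is moved stays moved. The work goes in short steps, Python scripts to look and compute and a tool call to move; the robot and the scene stay as the last step left them, time stands still between calls to the robot, and variables do not carry over. Pictures are saved under pics/ and viewed, at most 10 in all, crops included, and the job is handed in when it is done.

Besides the shell and the picture viewer there is one more tool, called after "Call:" by a JSON object that holds its "op" and its "data". play_rows: Moves the arm, as the interface text tells. Its arguments: {"type":"object","properties":{"commands":{"type":"array","items":{"type":"array","items":{"type":"number"}}},"hand":{"type":"number"}},"required":["commands"]}

```bash
ls; mkdir -p pics; cat > h.py <<'E'
import numpy as np, cv2
from plant import manip, imaging
from scipy.spatial.transform import Rotation as Ro
def st():
    s=manip.state(); q=s["tool_rot"]; R=Ro.from_quat([q[1],q[2],q[3],q[0]])
    return s,np.array(s["tool_pos"]),R.as_matrix()
def grab(n):
    s,p,R=st(); f=imaging.grab_frame(n)
    if n=="wrist":
        M=np.array(f["mount"]); Rc=R@M[:3,:3]; c=R@M[:3,3]+p
    else:
        Rc=np.array(f["R"]).T; c=-Rc@np.array(f["t"])
    f["Rc"]=Rc; f["c"]=c; return f
def px2w(f,u,v,z):
    d=f["Rc"]@np.array([(u-f["cx"])/f["fx"],(v-f["cy"])/f["fy"],1]); return f["c"]+d*(z-f["c"][2])/d[2]
def w2px(f,X):
    q=f["Rc"].T@(np.array(X)-f["c"]); return f["fx"]*q[0]/q[2]+f["cx"],f["fy"]*q[1]/q[2]+f["cy"]
def save(f,n): cv2.imwrite("pics/"+n,f["image"][:,:,::-1])
E
python3 - <<'E'
from h import *
s,p,R=st(); print(s); print(R)
import pickle
fs=[grab(n) for n in("scene","side")]
pickle.dump(fs,open("f0.pkl","wb"))
for f in fs: print(f["fx"],f["c"],f["Rc"])
cv2.imwrite("pics/a.png",fs[0]["image"][:,:,::-1]);cv2.imwrite("pics/b.png",fs[1]["image"][:,:,::-1])
f=grab("wrist");print(f["fx"],f["c"],f["Rc"])
E
```

```text
pics
{'time': 0.0, 'joint_pos': array([ 1.08600536e+00,  5.33537184e-02,  1.61431713e+00,  1.44978545e-05,
        1.47600712e+00, -1.18998481e-01]), 'joint_vel': array([-0.00014693,  0.00045742,  0.00072668,  0.00049624,  0.00013031,
       -0.00023552]), 'joint_efforts': array([ 1.75445424e-03, -3.93672252e+01, -3.70184433e+01,  4.51239123e-05,
        6.72900627e-03, -1.77163867e-05]), 'tool_pos': array([0.22326684, 0.58311267, 0.24405113]), 'tool_rot': array([-3.16902003e-04,  1.81878854e-01,  9.83320393e-01, -9.93356259e-04]), 'contact_force': array([-0.14220548, -0.59580248,  0.1269097 ]), 'ft_torque': array([ 0.07453186, -0.00130822,  0.02570366]), 'grasp_force': 0.0, 'gripper_width': 0.997407510989649}
[[-9.33839964e-01  3.57689743e-01 -9.84573401e-04]
 [ 3.57691002e-01  9.33838191e-01 -1.83829939e-03]
 [ 2.61891408e-04 -2.06885048e-03 -9.99997826e-01]]
389.3301326835323 [0.16764316 0.41647781 0.68375225] [[-0.66326446 -0.56575391  0.48990077]
 [-0.74831095  0.49214145 -0.44477805]
 [ 0.01053445 -0.66160359 -0.74977978]]
374.3203319830941 [0.42999522 0.71875402 0.60912984] [[-0.98346871 -0.10807024  0.1452932 ]
 [-0.18103964  0.60337023 -0.77663957]
 [-0.00373397 -0.79010454 -0.61296074]]
317.5205638988438 [0.15470937 0.60963251 0.37328466] [[ 0.35842094  0.89369801  0.26988573]
 [ 0.93355933 -0.34274892 -0.10483394]
 [-0.00118684  0.28952902 -0.9571685 ]]
```

View pics/a.png

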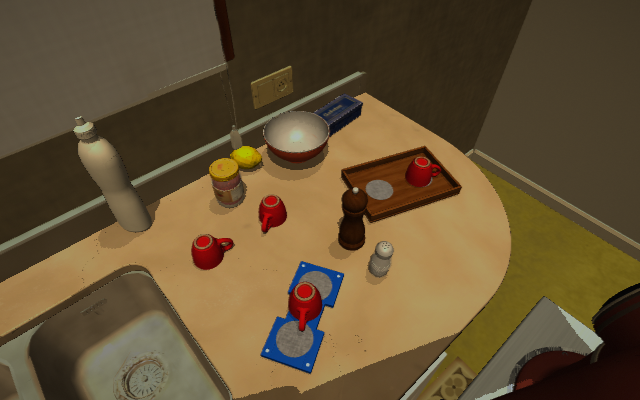

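View pics/b.png

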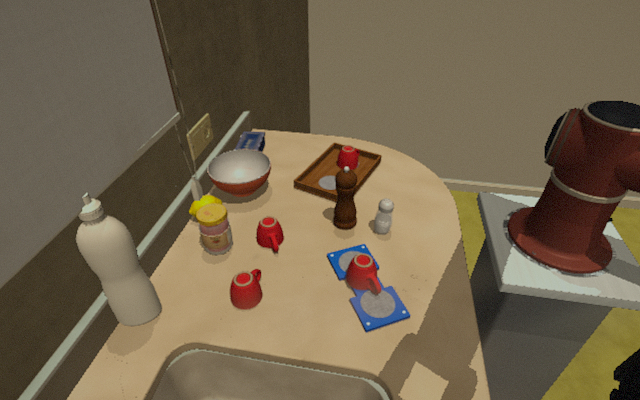

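The overview shows the divider with cup_1 at about (305,300), free cups at about (208,250) and (272,212), the tray at (400,180), the mill at (352,240), the shaker at (380,260) and the jam jar at (227,190). I'll enlarge it next.

```bash
python3 - <<'E'
from h import *
import pickle
f=pickle.load(open("f0.pkl","rb"))[0]
c=f["image"][140:380,180:470,::-1]; c=cv2.resize(c,None,fx=2.5,fy=2.5,interpolation=cv2.INTER_CUBIC); cv2.imwrite("pics/c.png",c)
E
```

```text
(no output)
```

View pics/c.png

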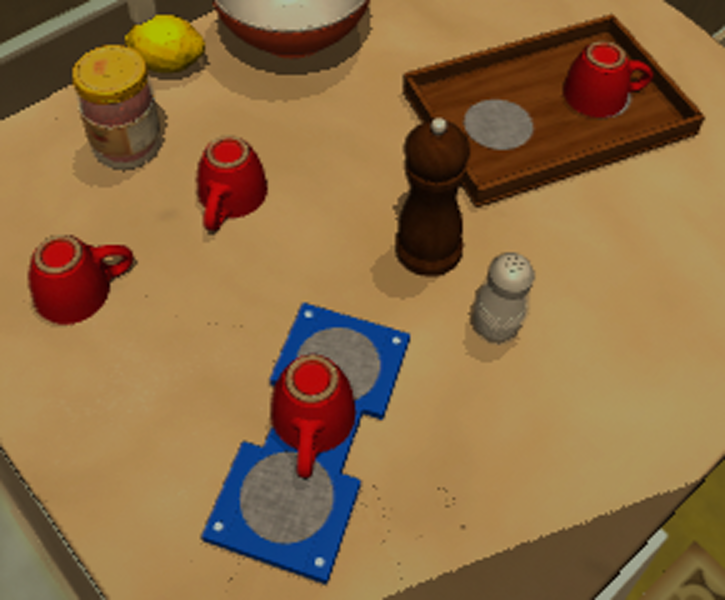

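```bash
python3 - <<'E'
from h import *
import pickle
f=pickle.load(open("f0.pkl","rb"))[0]
def P(x,y,z): return px2w(f,180+x/2.5-.3,140+y/2.5-.3,z)[:2]
for n,a,h,z in [("A",(58,253),(129,262),0),("B",(229,151),(209,226),0),("c1",(312,378),(304,470),.01),("low",(606,54),(649,76),.006)]:
    a=P(*a,z+.055);h=P(*h,z+.028);d=h-a;print(n,a.round(3),"handle dir",np.degrees(np.arctan2(d[1],d[0])).round(),np.linalg.norm(d).round(3))
D=[P(*c,.01) for c in[(302,304),(409,335),(328,581),(204,539)]];print("div",np.round(D,3),np.mean(D,0).round(3))
y=D[0]+D[1]-D[2]-D[3];print(np.degrees(np.arctan2(y[1],y[0])))
T=[P(*c,.026) for c in[(612,16),(703,118),(478,193),(404,76)]];print("tray",np.round(T,3),np.mean(T,0).round(3))
y=T[0]+T[1]-T[2]-T[3];print(np.degrees(np.arctan2(y[1],y[0])))
print("slota",P(499,125,.006));print("mill top",P(437,125,.16),"shaker",P(512,262,.09),"jam",P(110,72,.1))
E
```

```text
A [0.653 0.287] handle dir -119.0 0.051
B [0.651 0.121] handle dir 125.0 0.062
c1 [0.433 0.21 ] handle dir 134.0 0.056
low [ 0.512 -0.217] handle dir -133.0 0.047
div [[0.514 0.155]
 [0.435 0.11 ]
 [0.335 0.28 ]
 [0.412 0.326]] [0.424 0.218]
-59.43341657405916
tray [[ 0.564 -0.303]
 [ 0.416 -0.252]
 [ 0.492 -0.027]
 [ 0.641 -0.079]] [ 0.528 -0.165]
-108.74508942723232
slota [ 0.5466108  -0.11630232]
mill top [0.49059327 0.03939084] shaker [0.39805981 0.04544586] jam [0.75701414 0.16487691]
```

Call:
{"op": "play_rows", "data": {"commands": [[0,0,0,0,0,6.25],[0,0,0,0,0,6.25],[0,0,0,0,0,6.25],[0,0,0,0,0,6.25]]}}

```text
time: 0.48
tool_pos: [0.2234, 0.5834, 0.2447]
tool_rot: [-0.0, 0.393, 0.92, -0.0]
contact_force: [-0.7, 0.2, 0.4]
gripper_width: 1.001
grasp_force: 0.0
```

Call:
{"op": "play_rows", "data": {"commands": [[-34.5,-9,0,0,0,0],[-34.5,-9,0,0,0,0],[-34.5,-9,0,0,0,0],[-34.5,-9,0,0,0,0],[-34.5,-9,0,0,0,0]]}}

```text
time: 0.9
tool_pos: [0.3114, 0.4268, 0.2449]
tool_rot: [-0.0, 0.39, 0.921, -0.0]
contact_force: [0.3, -0.6, -0.5]
gripper_width: 1.002
grasp_force: 0.0
```

Call:
{"op": "play_rows", "data": {"commands": [[-34.5,-9,0,0,0,0],[-34.5,-9,0,0,0,0],[-34.5,-9,0,0,0,0],[-34.5,-9,0,0,0,0],[-34.5,-9,0,0,0,0]]}}

```text
time: 1.32
tool_pos: [0.399, 0.2714, 0.2451]
tool_rot: [-0.0, 0.39, 0.921, -0.0]
contact_force: [0.7, 0.8, 0.3]
gripper_width: 0.996
grasp_force: 0.0
```

Call:
{"op": "play_rows", "data": {"commands": [[-34.5,-9,0,0,0,0],[-34.5,-9,0,0,0,0],[0,0,0,0,0,0],[0,0,0,0,0,0]]}}

```text
time: 1.65
tool_pos: [0.4342, 0.2096, 0.245]
tool_rot: [-0.0, 0.392, 0.92, -0.0]
contact_force: [-0.5, -0.3, 0.0]
gripper_width: 1.001
grasp_force: 0.0
```

```bash
python3 - <<'E'
from h import *
import pickle
s,p,R=st();print(p,np.degrees(np.arctan2(R[1,1],R[0,1])),R[:,2],manip.nose_length)
f=grab("wrist");pickle.dump(f,open("w1.pkl","wb"));save(f,"d.png")
E
```

```text
[0.43416515 0.20963167 0.24501605] 43.82667774947525 [-6.91563007e-04  1.74596909e-04 -9.99999746e-01] 0.014
```

View pics/d.png

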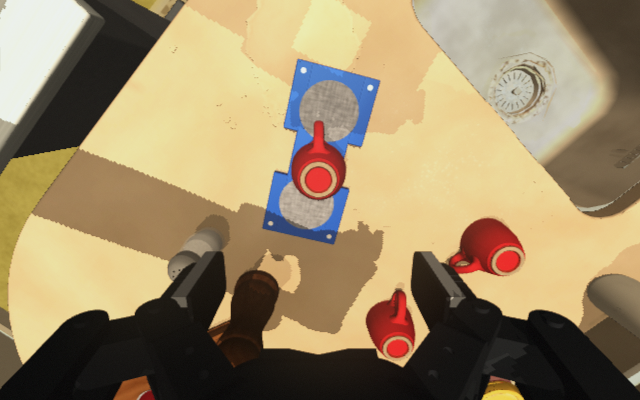

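The wrist view shows cup_1's foot at (318,180) with its handle tip at (319,123), the divider corners at (297,59), (381,79), (333,244) and (263,227), and the free cups' feet at (398,347) and (507,261).

```bash
python3 - <<'E'
from h import *
import pickle
f=pickle.load(open("w1.pkl","rb"))
P=lambda a,z: px2w(f,*a,z)[:2]
for n,a,h,z in [("c1",(318,180),(319,123),.01),("B",(398,347),(399,291),0),("A",(507,261),(452,267),0)]:
    a=P(a,z+.055);h=P(h,z+.028);d=h-a;print(n,a.round(4),"handle",np.degrees(np.arctan2(d[1],d[0])).round(1),np.linalg.norm(d).round(3))
D=[P(c,.01) for c in[(297,59),(381,79),(333,244),(263,227)]];print(np.mean(D,0),np.round(D,3))
y=D[0]+D[1]-D[2]-D[3];print(np.degrees(np.arctan2(y[1],y[0])))
s,p,R=st();a=P((318,180),.065);print(R.T@np.r_[a-p[:2],.033-.245])
E
```

```text
c1 [0.4359 0.2081] handle 132.7 0.054
B [0.6539 0.1222] handle 130.6 0.061
A [0.6547 0.2853] handle -110.9 0.053
[0.42702614 0.2160931 ] [[0.338 0.278]
 [0.417 0.326]
 [0.516 0.152]
 [0.437 0.108]]
119.99349481289394
[-3.55982752e-03 -1.65178896e-04  2.11997346e-01]
```

Call:
{"op": "play_rows", "data": {"commands": [[-3,0,35,0,0,0],[0,0,40,0,0,0],[0,0,40,0,0,0],[0,0,35,0,0,0],[0,0,27,0,0,0]]}}

```text
time: 2.12
tool_pos: [0.4332, 0.2098, 0.0649]
tool_rot: [-0.002, 0.389, 0.921, -0.001]
contact_force: [0.0, 1.0, -0.0]
gripper_width: 1.001
grasp_force: 0.0
```

Call:
{"op": "play_rows", "data": {"commands": [[0,0,21,0,0,0],[0,0,14,0,0,0],[0,0,0,0,0,0]]}}

```text
time: 2.37
tool_pos: [0.4319, 0.2093, 0.0294]
tool_rot: [-0.003, 0.389, 0.921, -0.002]
contact_force: [-1.3, 0.6, -0.2]
gripper_width: 1.002
grasp_force: 0.0
```

Call:
{"op": "play_rows", "data": {"commands": [[0,0,0,0,0,0],[0,0,0,0,0,0],[0,0,0,0,0,0],[0,0,0,0,0,0],[0,0,0,0,0,0]], "hand": 40}}

```text
time: 2.78
tool_pos: [0.4373, 0.2098, 0.0357]
tool_rot: [0.001, 0.39, 0.921, 0.002]
contact_force: [-1.5, 2.3, 6.0]
gripper_width: 0.677
grasp_force: 64.6
```

Call:
{"op": "play_rows", "data": {"commands": [[0,0,0,0,0,0],[0,0,0,0,0,0],[0,0,0,0,0,0]]}}

```text
time: 3.03
tool_pos: [0.4373, 0.2098, 0.0357]
tool_rot: [0.001, 0.39, 0.921, 0.002]
contact_force: [-1.4, 1.0, 6.3]
gripper_width: 0.677
grasp_force: 64.6
```

Call:
{"op": "play_rows", "data": {"commands": [[0,0,-15,0,0,0],[0,0,-35,0,0,0],[0,0,-40,0,0,0],[0,0,-40,0,0,0],[0,0,-40,0,0,0]]}}

```text
time: 3.45
tool_pos: [0.4353, 0.2086, 0.2053]
tool_rot: [0.0, 0.39, 0.921, 0.0]
contact_force: [1.2, 0.1, -1.4]
gripper_width: 0.674
grasp_force: 64.7
```

Call:
{"op": "play_rows", "data": {"commands": [[0,0,-40,0,0,0],[0,0,0,0,0,6],[0,0,0,0,0,6],[0,0,0,0,0,6],[0,0,0,0,0,0]]}}

```text
time: 3.87
tool_pos: [0.4358, 0.2088, 0.244]
tool_rot: [0.001, 0.53, 0.848, 0.001]
contact_force: [-0.2, -0.6, -1.9]
gripper_width: 0.675
grasp_force: 64.7
```

Call:
{"op": "play_rows", "data": {"commands": [[-34,-4.4,0,0,0,0],[-34,-4.4,0,0,0,0],[-34,-4.4,0,0,0,0],[-34,-4.4,0,0,0,0],[-34,-4.4,0,0,0,0]]}}

```text
time: 4.28
tool_pos: [0.4908, 0.0449, 0.2434]
tool_rot: [0.0, 0.528, 0.849, 0.0]
contact_force: [1.3, 0.4, -1.7]
gripper_width: 0.675
grasp_force: 64.7
```

Call:
{"op": "play_rows", "data": {"commands": [[-34,-4.4,0,0,0,0],[-34,-4.4,0,0,0,0],[-34,-4.4,0,0,0,0],[0,0,0,0,0,0],[0,0,0,0,0,0]]}}

```text
time: 4.7
tool_pos: [0.5236, -0.0524, 0.2431]
tool_rot: [-0.0, 0.53, 0.848, 0.0]
contact_force: [-0.0, 0.2, -1.5]
gripper_width: 0.677
grasp_force: 64.7
```

```bash
python3 - <<'E'
from h import *
import pickle
s,p,R=st();print(p,np.degrees(np.arctan2(R[1,1],R[0,1])),R[:,2],s["gripper_width"])
f=grab("wrist");pickle.dump(f,open("w2.pkl","wb"));save(f,"e.png")
E
```

```text
[ 0.5236359  -0.05242883  0.24305409] 25.990483844286416 [-5.84724942e-04  3.67909504e-04 -9.99999761e-01] 0.6770985887569436
```

View pics/e.png

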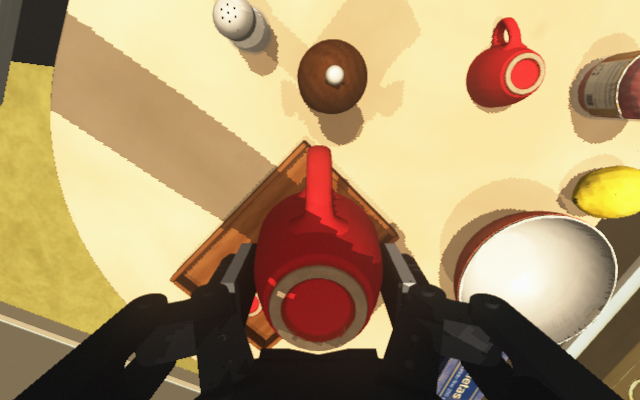

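Cup_1 is held upright with its handle up the image. Tray rim corners are visible at (306,141), (398,238) and (172,279), and the mill top is at (335,74).

```bash
python3 - <<'E'
from h import *
import pickle
f=pickle.load(open("w2.pkl","rb"))
P=lambda a,z: px2w(f,*a,z)[:2]
a,b,c=P((306,141),.026),P((398,238),.026),P((172,279),.026)
print(a,b,c,np.linalg.norm(a-b),np.linalg.norm(a-c)); d=b-a; th=np.degrees(np.arctan2(d[1],d[0]))
print("x dir",th); e=d/np.linalg.norm(d);n=np.array([-e[1],e[0]]);m=(a+b)/2
print("centre",m-n*.12,"slot_a",m-n*.065,"slot_b",m-n*.175)
print("mill",P((335,74),.158))
g=pickle.load(open("f0.pkl","rb"))[1]
print("side? low px", w2px(g,[*(m-n*.175),.061]),w2px(g,[*(m-n*.065),.006]))
E
```

```text
[ 0.49810754 -0.02915247] [ 0.64495751 -0.08455947] [ 0.42159951 -0.25434994] 0.15695492760887386 0.23783897280339036
x dir -20.671661177978375
centre [ 0.52917107 -0.16913022] slot_a [ 0.54858673 -0.11767119] slot_b [ 0.5097554  -0.22058925]
mill [0.4941169  0.03309277]
side? low px (np.float64(349.48321816729117), np.float64(147.69689468461473)) (np.float64(330.3116105415677), np.float64(182.3638601326605))
```

Call:
{"op": "play_rows", "data": {"commands": [[-34,-3.5,0,0,0,0],[-33,-3.5,0,0,0,0],[0,0,40,0,0,0],[0,0,40,0,0,0],[0,0,40,0,0,0]]}}

```text
time: 5.17
tool_pos: [0.5473, -0.1135, 0.1231]
tool_rot: [0.001, 0.529, 0.849, 0.0]
contact_force: [0.2, -0.3, -1.2]
gripper_width: 0.676
grasp_force: 64.7
```

Call:
{"op": "play_rows", "data": {"commands": [[0,0,38,0,0,0],[0,0,25,0,0,0],[0,0,15,0,0,0],[0,0,8,0,0,0],[0,0,0,0,0,0]]}}

```text
time: 5.58
tool_pos: [0.5451, -0.1126, 0.0352]
tool_rot: [-0.002, 0.529, 0.849, -0.0]
contact_force: [-0.4, 0.6, -1.6]
gripper_width: 0.674
grasp_force: 64.7
```

Call:
{"op": "play_rows", "data": {"commands": [[0,0,3,0,0,0],[0,0,2,0,0,0],[0,0,0,0,0,0],[0,0,0,0,0,0]]}}

```text
time: 5.92
tool_pos: [0.5476, -0.1145, 0.0336]
tool_rot: [0.001, 0.529, 0.848, 0.0]
contact_force: [-0.0, 0.9, -1.5]
gripper_width: 0.675
grasp_force: 64.7
```

Call:
{"op": "play_rows", "data": {"commands": [[0,0,1.5,0,0,0],[0,0,1,0,0,0],[0,0,0,0,0,0],[0,0,0,0,0,0]]}}

```text
time: 6.25
tool_pos: [0.5476, -0.1147, 0.0317]
tool_rot: [0.001, 0.53, 0.848, 0.0]
contact_force: [-2.3, 1.6, 6.7]
gripper_width: 0.677
grasp_force: 65.6
```

Call:
{"op": "play_rows", "data": {"commands": [[0,0,0,0,0,0],[0,0,0,0,0,0],[0,0,0,0,0,0],[0,0,0,0,0,0]], "hand": 74}}

```text
time: 6.58
tool_pos: [0.5467, -0.1143, 0.0297]
tool_rot: [-0.0, 0.53, 0.848, -0.0]
contact_force: [0.8, -0.6, 0.6]
gripper_width: 0.865
grasp_force: 0.0
```

Call:
{"op": "play_rows", "data": {"commands": [[0,0,-15,0,0,0],[0,0,-35,0,0,0],[0,0,-40,0,0,0],[0,0,-40,0,0,0],[0,0,-40,0,0,0]]}}

```text
time: 7.0
tool_pos: [0.5462, -0.1141, 0.2011]
tool_rot: [-0.0, 0.53, 0.848, -0.0]
contact_force: [1.1, -0.1, -0.0]
gripper_width: 0.869
grasp_force: 0.0
```

Call:
{"op": "play_rows", "data": {"commands": [[0,0,-40,0,0,0],[0,0,0,0,0,0],[0,0,0,0,0,0]], "hand": 85}}

```text
time: 7.25
tool_pos: [0.5485, -0.1149, 0.2439]
tool_rot: [0.004, 0.53, 0.848, 0.001]
contact_force: [-0.4, 0.1, -1.3]
gripper_width: 0.99
grasp_force: 0.0
```

```bash
python3 - <<'E'
from h import *
import pickle
s,p,R=st();print(p,np.degrees(np.arctan2(R[1,1],R[0,1])),R[:,2])
f=grab("wrist");pickle.dump(f,open("w3.pkl","wb"));g=grab("scene");pickle.dump(g,open("s3.pkl","wb"))
a=f["image"][:,:,::-1]; b=cv2.resize(g["image"][130:390,180:500,::-1],None,fx=1.25,fy=1.25)
im=np.zeros((400+b.shape[0]-150,640,3),np.uint8); im=np.vstack([a[100:],np.pad(b,((0,0),(0,240),(0,0)))][:2]); print(im.shape);im=im[:600] if im.shape[0]>600 else im
cv2.imwrite("pics/f.png",im)
E
```

```text
[ 0.54848044 -0.11490177  0.24387098] 26.04525254124092 [ 0.00700817 -0.00248133 -0.99997236]
(625, 640, 3)
```

View pics/f.png

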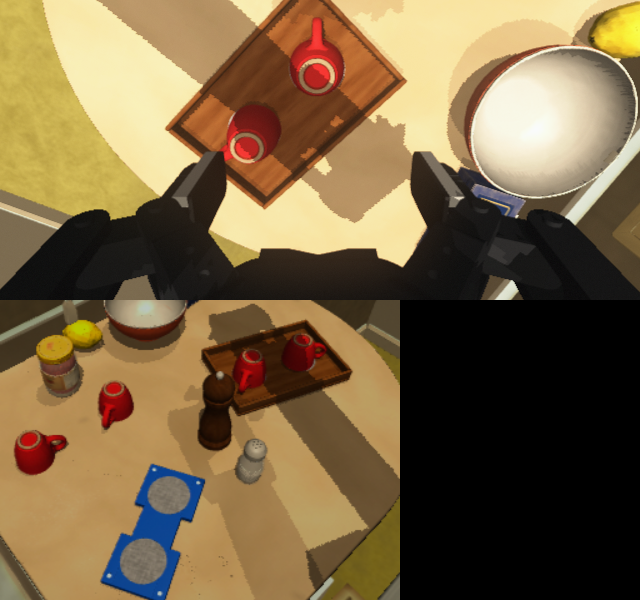

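Cup_1 now stands in the tray, with its foot at wrist pixel (317,175) and cup_low's foot at (246,248). The divider is clear, and the bystanders look undisturbed.

```bash
python3 - <<'E'
from h import *
import pickle
f=pickle.load(open("w3.pkl","rb"));g=pickle.load(open("s3.pkl","rb"))
P=lambda a,z: px2w(f,*a,z)[:2]
r,b,l=P((406,181),.026),P((265,308),.026),P((166,228),.026)
c=(r+l)/2;y=r-b;print("tray",c,np.degrees(np.arctan2(y[1],y[0])),np.linalg.norm(y),np.linalg.norm(b-l)); u=y/np.linalg.norm(y)
print("slots",c+.055*u,c-.055*u,"cup1",P((317,175),.061),"low",P((246,248),.061))
Q=lambda x,y:px2w(g,180+x/1.25,130+(y-300)/1.25,.01)[:2]
a,b,d=Q(152,465),Q(204,483),Q(101,581);print("div",a,b,d,(b+d)/2,np.degrees(np.arctan2(*(d-a)[::-1])))
E
```

```text
tray [ 0.5326687  -0.16968389] 71.02377598038125 0.23620695823728496 0.15652087115494165
slots [ 0.55055337 -0.11767294] [ 0.51478404 -0.22169484] cup1 [ 0.5481426  -0.11374471] low [ 0.51455406 -0.21979015]
div [0.51075663 0.15454655] [0.43105251 0.11405109] [0.41340289 0.32597   ] [0.4222277  0.22001054] 119.59284074339402
```

Call:
{"op": "play_rows", "data": {"commands": [[0,0,0,0,0,-4],[35,6,0,0,0,0],[35,6,0,0,0,0],[35,6,0,0,0,0],[35,6,0,0,0,0]]}}

```text
time: 7.77
tool_pos: [0.4954, 0.0201, 0.2366]
tool_rot: [-0.002, 0.5, 0.866, -0.001]
contact_force: [-0.4, 1.1, 0.5]
gripper_width: 0.994
grasp_force: 0.0
```

Call:
{"op": "play_rows", "data": {"commands": [[35,6,0,0,0,0],[35,6,0,0,0,0],[35,6,0,0,0,0],[35,6,0,0,0,0],[35,6,0,0,0,0]]}}

```text
time: 8.18
tool_pos: [0.4337, 0.1865, 0.2369]
tool_rot: [-0.002, 0.5, 0.866, -0.002]
contact_force: [0.3, 0.7, -0.2]
gripper_width: 0.998
grasp_force: 0.0
```

Call:
{"op": "play_rows", "data": {"commands": [[35,6,0,0,0,0],[0,0,40,0,0,0],[0,0,20,0,0,0],[0,0,0,0,0,0],[0,0,0,0,0,0]]}}

```text
time: 8.6
tool_pos: [0.4215, 0.2181, 0.1766]
tool_rot: [-0.002, 0.5, 0.866, -0.003]
contact_force: [0.3, -0.0, 0.9]
gripper_width: 0.996
grasp_force: 0.0
```

```bash
python3 - <<'E'
from h import *
import pickle
s,p,R=st();print(p,np.degrees(np.arctan2(R[1,1],R[0,1])),R[:,2])
f=grab("wrist");pickle.dump(f,open("w4.pkl","wb"));save(f,"g.png")
E
```

```text
[0.42147346 0.21814655 0.17660585] 30.05321799979871 [-0.00638581 -0.00212189 -0.99997736]
```

View pics/g.png

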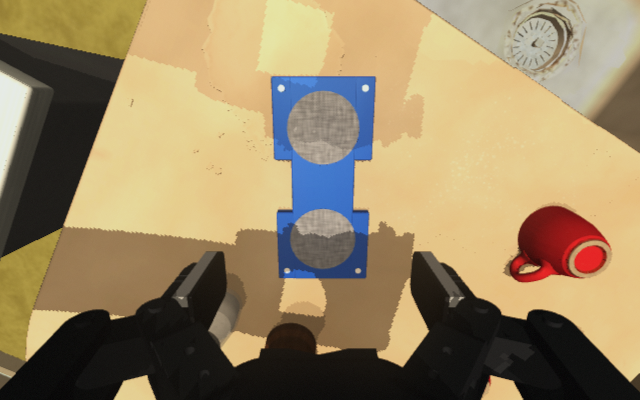

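The divider is straight in view, with corners at (272,77), (376,77), (366,278) and (278,278).

```bash
python3 - <<'E'
from h import *
import pickle
f=pickle.load(open("w4.pkl","rb"));s,p,R=st();print(p,R[:,2])
P=lambda a,z: px2w(f,*a,z)[:2]
D=[P(c,.01) for c in[(272,77),(376,77),(366,278),(278,278)]];c=np.mean(D,0);y=D[0]+D[1]-D[2]-D[3]
print(np.round(D,3),c,np.degrees(np.arctan2(y[1],y[0])),R.T@np.r_[c-p[:2],.018-p[2]])
E
```

```text
[0.4229455  0.21836191 0.17882798] [-2.41149194e-03 -8.08753368e-04 -9.99996765e-01]
[[0.339 0.279]
 [0.418 0.324]
 [0.517 0.152]
 [0.437 0.106]] [0.42760091 0.21517484] 119.70853066555892 [-0.00517016  0.00283707  0.16081881]
```

Call:
{"op": "play_rows", "data": {"commands": [[-5,3,40,0,0,0],[0,0,40,0,0,0],[0,0,36,0,0,0],[0,0,25,0,0,0],[0,0,16,0,0,0]]}}

```text
time: 9.07
tool_pos: [0.4282, 0.2151, 0.0211]
tool_rot: [-0.001, 0.5, 0.866, -0.001]
contact_force: [-0.0, 0.4, -0.1]
gripper_width: 0.995
grasp_force: 0.0
```

Call:
{"op": "play_rows", "data": {"commands": [[0,0,3,0,0,0],[0,0,0,0,0,0],[0,0,0,0,0,0]]}}

```text
time: 9.32
tool_pos: [0.4304, 0.2162, 0.0218]
tool_rot: [0.001, 0.5, 0.866, 0.001]
contact_force: [1.2, -0.1, 0.6]
gripper_width: 0.998
grasp_force: 0.0
```

Call:
{"op": "play_rows", "data": {"commands": [[0,0,0,0,0,0],[0,0,0,0,0,0],[0,0,0,0,0,0],[0,0,0,0,0,0],[0,0,0,0,0,0]], "hand": 66}}

```text
time: 9.73
tool_pos: [0.4288, 0.216, 0.0203]
tool_rot: [0.0, 0.5, 0.866, 0.0]
contact_force: [0.1, -0.4, -0.5]
gripper_width: 0.774
grasp_force: 0.0
```

Call:
{"op": "play_rows", "data": {"commands": [[0,0,4,0,0,0],[0,0,0,0,0,0],[0,0,0,0,0,0]]}}

```text
time: 9.98
tool_pos: [0.4281, 0.2158, 0.0153]
tool_rot: [-0.0, 0.5, 0.866, -0.0]
contact_force: [0.0, -0.4, 0.7]
gripper_width: 0.775
grasp_force: 0.0
```

Call:
{"op": "play_rows", "data": {"commands": [[0,0,0,0,0,0],[0,0,0,0,0,0],[0,0,0,0,0,0],[0,0,0,0,0,0]], "hand": 50}}

```text
time: 10.32
tool_pos: [0.4288, 0.216, 0.0163]
tool_rot: [0.0, 0.5, 0.866, 0.0]
contact_force: [-1.4, 0.6, 4.6]
gripper_width: 0.667
grasp_force: 63.6
```

Call:
{"op": "play_rows", "data": {"commands": [[0,0,0,0,0,0],[0,0,0,0,0,0]]}}

```text
time: 10.48
tool_pos: [0.4288, 0.216, 0.0163]
tool_rot: [0.0, 0.5, 0.866, 0.0]
contact_force: [-1.7, 0.4, 5.3]
gripper_width: 0.671
grasp_force: 63.7
```

Call:
{"op": "play_rows", "data": {"commands": [[0,0,-10,0,0,0],[0,0,-25,0,0,0],[0,0,-40,0,0,0],[0,0,-40,0,0,0],[0,0,-40,0,0,0]]}}

```text
time: 10.9
tool_pos: [0.4275, 0.2156, 0.1718]
tool_rot: [-0.001, 0.5, 0.866, -0.001]
contact_force: [1.4, 0.3, -1.1]
gripper_width: 0.665
grasp_force: 64.4
```

Call:
{"op": "play_rows", "data": {"commands": [[0,0,-40,0,0,0],[0,0,-28,0,0,0],[0,0,0,0,0,7],[0,0,0,0,0,7],[0,0,0,0,0,7]]}}

```text
time: 11.32
tool_pos: [0.4285, 0.2159, 0.2397]
tool_rot: [0.0, 0.651, 0.759, 0.001]
contact_force: [-0.3, 0.1, -2.0]
gripper_width: 0.668
grasp_force: 64.4
```

Call:
{"op": "play_rows", "data": {"commands": [[0,0,0,0,0,7],[0,0,0,0,0,7],[0,0,0,0,0,7],[0,0,0,0,0,7],[0,0,0,0,0,0]]}}

```text
time: 11.73
tool_pos: [0.4281, 0.2158, 0.2385]
tool_rot: [-0.0, 0.814, 0.58, -0.0]
contact_force: [-0.0, 0.4, -1.6]
gripper_width: 0.666
grasp_force: 64.4
```

Call:
{"op": "play_rows", "data": {"commands": [[-27,18.5,0,0,0,0],[-27,18.5,0,0,0,0],[-27,18.5,0,0,0,0],[-27,18.5,0,0,0,0],[-27,18.5,0,0,0,0]]}}

```text
time: 12.15
tool_pos: [0.472, 0.0568, 0.2387]
tool_rot: [0.0, 0.813, 0.583, 0.0]
contact_force: [0.7, -0.3, -1.6]
gripper_width: 0.669
grasp_force: 64.4
```

Call:
{"op": "play_rows", "data": {"commands": [[-27,18.5,0,0,0,0],[-27,18.5,0,0,0,0],[-27,18.5,0,0,0,0],[-27,18.5,0,0,0,0],[-27,18.5,0,0,0,0]]}}

```text
time: 12.57
tool_pos: [0.5157, -0.1012, 0.2386]
tool_rot: [-0.0, 0.813, 0.582, 0.0]
contact_force: [0.9, 0.3, -1.6]
gripper_width: 0.668
grasp_force: 64.4
```

Call:
{"op": "play_rows", "data": {"commands": [[-27,18.5,0,0,0,0],[-27,18.5,0,0,0,0],[0,0,0,0,0,0],[0,0,0,0,0,0]]}}

```text
time: 12.9
tool_pos: [0.533, -0.1638, 0.2383]
tool_rot: [-0.001, 0.814, 0.581, -0.0]
contact_force: [-0.6, 0.4, -1.6]
gripper_width: 0.668
grasp_force: 64.5
```

```bash
python3 - <<'E'
from h import *
import pickle
s,p,R=st();print(p,np.degrees(np.arctan2(R[1,1],R[0,1])),R[:,2]); c=np.array([.531,-.168])
print(R.T@np.r_[c-p[:2],.0163+.061-p[2]])
f=grab("wrist");pickle.dump(f,open("w5.pkl","wb"))
g=grab("side"); b=cv2.resize(g["image"][90:290,200:480],None,fx=640/280,fy=640/280)
cv2.imwrite("pics/i.png",np.vstack([f["image"][100:250],b])[:600,:,::-1])
E
```

```text
[ 0.53300083 -0.16382195  0.23830236] -18.96514614710036 [-1.05753998e-03  8.46578215e-04 -9.99999082e-01]
[-0.00467507 -0.00032906  0.16100079]
```

View pics/i.png

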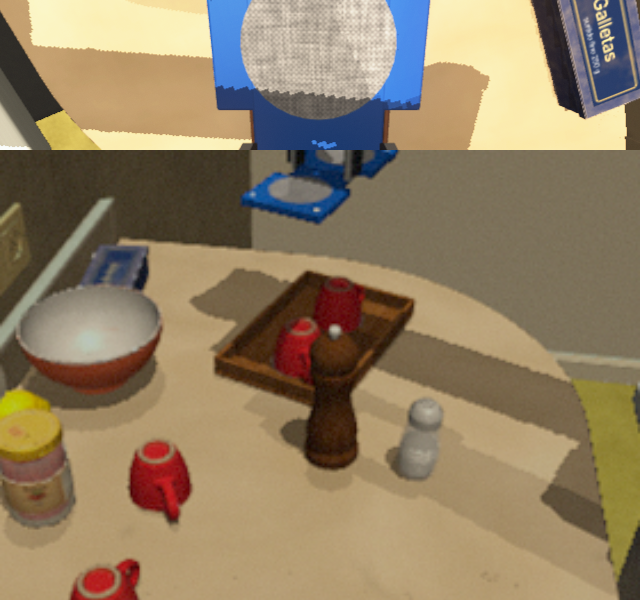

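The divider hangs level over the tray, aligned with it, above both lower cups.

Call:
{"op": "play_rows", "data": {"commands": [[-4.5,0,35,0,0,0],[0,0,40,0,0,0],[0,0,35,0,0,0],[0,0,25,0,0,0],[0,0,14,0,0,0]]}}

```text
time: 13.42
tool_pos: [0.529, -0.1641, 0.0854]
tool_rot: [-0.003, 0.813, 0.582, -0.002]
contact_force: [-1.0, 0.6, -2.0]
gripper_width: 0.671
grasp_force: 64.4
```

Call:
{"op": "play_rows", "data": {"commands": [[0,0,7,0,0,0],[0,0,3,0,0,0],[0,0,0,0,0,0],[0,0,0,0,0,0]]}}

```text
time: 13.75
tool_pos: [0.5328, -0.1669, 0.0814]
tool_rot: [0.001, 0.814, 0.581, 0.001]
contact_force: [1.5, 0.4, -1.3]
gripper_width: 0.669
grasp_force: 64.5
```

Call:
{"op": "play_rows", "data": {"commands": [[0,0,2,0,0,0],[0,0,1,0,0,0],[0,0,0,0,0,0],[0,0,0,0,0,0]]}}

```text
time: 14.08
tool_pos: [0.5321, -0.1671, 0.0774]
tool_rot: [0.0, 0.814, 0.581, 0.0]
contact_force: [-0.4, -0.4, -0.1]
gripper_width: 0.673
grasp_force: 64.6
```

Call:
{"op": "play_rows", "data": {"commands": [[0,0,1,0,0,0],[0,0,0,0,0,0],[0,0,0,0,0,0]]}}

```text
time: 14.33
tool_pos: [0.5321, -0.1671, 0.0773]
tool_rot: [0.0, 0.814, 0.581, 0.0]
contact_force: [-2.1, 1.9, 5.2]
gripper_width: 0.67
grasp_force: 65.5
```

Call:
{"op": "play_rows", "data": {"commands": [[0,0,0,0,0,0],[0,0,0,0,0,0],[0,0,0,0,0,0],[0,0,0,0,0,0]], "hand": 74}}

```text
time: 14.67
tool_pos: [0.5317, -0.167, 0.0757]
tool_rot: [-0.0, 0.814, 0.581, -0.0]
contact_force: [-0.1, 0.1, 0.3]
gripper_width: 0.866
grasp_force: 0.0
```

Call:
{"op": "play_rows", "data": {"commands": [[0,0,-10,0,0,0],[0,0,-30,0,0,0],[0,0,-40,0,0,0],[0,0,-40,0,0,0],[0,0,-40,0,0,0]]}}

```text
time: 15.08
tool_pos: [0.5314, -0.1667, 0.238]
tool_rot: [-0.0, 0.814, 0.581, -0.0]
contact_force: [0.6, -0.6, -0.1]
gripper_width: 0.867
grasp_force: 0.0
```

```bash
python3 - <<'E'
from h import *
import pickle
s,p,R=st();print(p,np.degrees(np.arctan2(R[1,1],R[0,1])),R[:,2])
f=grab("wrist");pickle.dump(f,open("w6.pkl","wb"))
g=grab("side"); b=cv2.resize(g["image"][110:260,260:460],None,fx=1.5,fy=1.5)
im=np.vstack([f["image"],np.pad(b,((0,0),(0,640-b.shape[1]),(0,0)))])[:600,:,::-1];cv2.imwrite("pics/j.png",im)
E
```

```text
[ 0.53135267 -0.16672387  0.23801854] -18.959511953399474 [-1.08894740e-04  2.76312329e-05 -9.99999994e-01]
```

View pics/j.png

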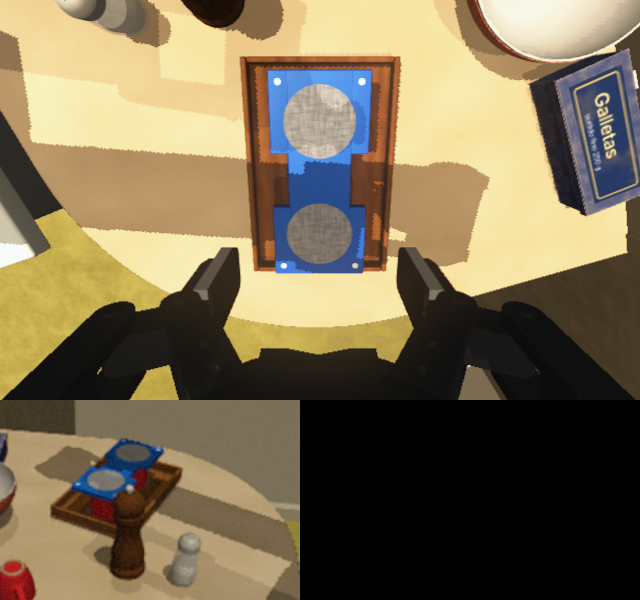

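The divider lies flat and centred on the cups, with its spots at (319,121) and (319,234) and tray corners at (241,57), (400,57), (386,270) and (254,270). I'll find the feet of the remaining cups with code.

```bash
cat >> h.py <<'E'
def foot(f,X,r=40):
    "image centre of the red foot disc (inside its beige ring) nearest to the projection of X; world xy at X's height"
    im=f["image"].astype(int); m=((im[...,0]>90)&(im[...,1]<.35*im[...,0])&(im[...,2]<.35*im[...,0])).astype(np.uint8)
    n,_,S,C=cv2.connectedComponentsWithStats(m,connectivity=4); u=np.array(w2px(f,X)); 
    return [(S[i,4],C[i].round(1),px2w(f,*C[i],X[2])[:2].round(4)) for i in range(1,n) if S[i,4]>60 and np.linalg.norm(C[i]-u)<r]
E
python3 - <<'E'
from h import *
import pickle
f=pickle.load(open("w6.pkl","rb"));P=lambda a,z: px2w(f,*a,z)[:2]
a,b=P((319,121),.071),P((319,234),.071);print("div",a,b,(a+b)/2)
T=[P(c,.026) for c in[(241,57),(400,57),(386,270),(254,270)]];c=np.mean(T,0);y=T[0]+T[1]-T[2]-T[3];y/=np.linalg.norm(y)
print("tray",c,np.degrees(np.arctan2(y[1],y[0])),c+.055*y,c-.055*y)
f=pickle.load(open("w1.pkl","rb"))
for X in [(.436,.208,.065),(.654,.122,.055),(.655,.285,.055)]: print(foot(f,X))
E
```

```text
div [ 0.5507338  -0.11387843] [ 0.51461804 -0.21903136] [ 0.53267592 -0.16645489]
tray [ 0.53290478 -0.17044016] 70.97676604828247 [ 0.55083211 -0.1184439 ] [ 0.51497744 -0.22243641]
[(np.int32(1345), array([317.2, 158.1]), array([0.42  , 0.2234])), (np.int32(503), array([318. , 179.5]), array([0.4355, 0.2084]))]
[(np.int32(1649), array([390. , 320.8]), array([0.6187, 0.1412])), (np.int32(290), array([397.2, 348.2]), array([0.6545, 0.1203]))]
[(np.int32(1878), array([485. , 245.2]), array([0.6213, 0.2802])), (np.int32(382), array([507.8, 260.9]), array([0.6553, 0.286 ]))]
```

Call:
{"op": "play_rows", "data": {"commands": [[0,0,0,0,0,-7.1],[0,0,0,0,0,-7.1],[0,0,0,0,0,-7.1],[0,0,0,0,0,-7.1],[0,0,0,0,0,-7.1]], "hand": 85}}

```text
time: 15.6
tool_pos: [0.5317, -0.1668, 0.236]
tool_rot: [0.0, 0.596, 0.803, 0.0]
contact_force: [0.2, 0.2, 0.3]
gripper_width: 0.994
grasp_force: 0.0
```

Call:
{"op": "play_rows", "data": {"commands": [[0,0,0,0,0,-7.1],[0,0,0,0,0,-7.1],[0,0,0,0,0,-7.1],[0,0,0,0,0,0]]}}

```text
time: 15.93
tool_pos: [0.5317, -0.1669, 0.2359]
tool_rot: [-0.0, 0.439, 0.899, 0.0]
contact_force: [0.6, 0.2, 0.7]
gripper_width: 0.998
grasp_force: 0.0
```

Call:
{"op": "play_rows", "data": {"commands": [[17,30.4,0,0,0,0],[17,30.4,0,0,0,0],[17,30.4,0,0,0,0],[17,30.4,0,0,0,0],[17,30.4,0,0,0,0]]}}

```text
time: 16.35
tool_pos: [0.6, -0.0051, 0.236]
tool_rot: [0.0, 0.441, 0.897, 0.0]
contact_force: [0.8, -0.7, 0.7]
gripper_width: 0.994
grasp_force: 0.0
```

Call:
{"op": "play_rows", "data": {"commands": [[17,30.4,0,0,0,0],[17,30.4,0,0,0,0],[17,30.4,0,0,0,0],[17,30.4,0,0,0,0],[0,0,0,0,0,0]]}}

```text
time: 16.77
tool_pos: [0.655, 0.127, 0.2356]
tool_rot: [-0.0, 0.439, 0.899, 0.001]
contact_force: [-0.4, -0.1, -0.1]
gripper_width: 0.993
grasp_force: 0.0
```

```bash
python3 - <<'E'
from h import *
s,p,R=st();print(p,np.degrees(np.arctan2(R[1,1],R[0,1])),R[:,2])
f=grab("wrist");s,p,R=st()
for a in foot(f,(.654,.122,.055),70): print(a,R.T@np.r_[a[2]-p[:2],.023-p[2]])
print(foot(f,(.655,.285,.055),70))
E
```

```text
[0.65497613 0.12700848 0.23555814] 37.93329584428061 [ 5.53992306e-04  2.44481194e-03 -9.99996858e-01]
(np.int32(1208), array([312.2, 160.5]), array([0.6401, 0.1377])) [ 0.01903104 -0.00308313  0.21244516]
(np.int32(486), array([313.1, 182.5]), array([0.6545, 0.1205])) [-0.00338684 -0.00228415  0.21243473]
[(np.int32(1317), array([401.6,  47.2]), array([0.6409, 0.2676])), (np.int32(703), array([427.2,  40.6]), array([0.6552, 0.2856]))]
```

Call:
{"op": "play_rows", "data": {"commands": [[-4,-2.5,35,0,0,0],[0,0,40,0,0,0],[0,0,40,0,0,0],[0,0,35,0,0,0],[0,0,27,0,0,0]]}}

```text
time: 17.23
tool_pos: [0.6523, 0.1157, 0.0551]
tool_rot: [-0.002, 0.441, 0.897, -0.001]
contact_force: [0.5, -0.3, -0.1]
gripper_width: 0.995
grasp_force: 0.0
```

Call:
{"op": "play_rows", "data": {"commands": [[0,0,21,0,0,0],[0,0,13,0,0,0],[0,0,0,0,0,0]]}}

```text
time: 17.48
tool_pos: [0.6516, 0.1159, 0.021]
tool_rot: [-0.003, 0.441, 0.898, -0.002]
contact_force: [-0.5, 0.5, 0.2]
gripper_width: 0.991
grasp_force: 0.0
```

Call:
{"op": "play_rows", "data": {"commands": [[0,0,0,0,0,0],[0,0,0,0,0,0],[0,0,0,0,0,0],[0,0,0,0,0,0],[0,0,0,0,0,0]], "hand": 40}}

```text
time: 17.9
tool_pos: [0.6568, 0.1171, 0.0283]
tool_rot: [0.002, 0.44, 0.898, 0.001]
contact_force: [0.7, -0.9, 6.9]
gripper_width: 0.672
grasp_force: 64.7
```

Call:
{"op": "play_rows", "data": {"commands": [[0,0,0,0,0,0],[0,0,0,0,0,0],[0,0,0,0,0,0]]}}

```text
time: 18.15
tool_pos: [0.6568, 0.1171, 0.0283]
tool_rot: [0.002, 0.44, 0.898, 0.001]
contact_force: [0.1, -0.5, 6.4]
gripper_width: 0.669
grasp_force: 64.7
```

Call:
{"op": "play_rows", "data": {"commands": [[0,0,-15,0,0,0],[0,0,-35,0,0,0],[0,0,-40,0,0,0],[0,0,-40,0,0,0],[0,0,-40,0,0,0]]}}

```text
time: 18.57
tool_pos: [0.6538, 0.1171, 0.1974]
tool_rot: [-0.0, 0.44, 0.898, -0.0]
contact_force: [1.7, 0.2, -0.9]
gripper_width: 0.666
grasp_force: 64.4
```

Call:
{"op": "play_rows", "data": {"commands": [[0,0,-40,0,0,0],[0,0,-10,0,0,0],[-18,-32,0,0,0,0],[-18,-32,0,0,0,0],[-18,-32,0,0,0,0]]}}

```text
time: 18.98
tool_pos: [0.6109, 0.015, 0.2454]
tool_rot: [0.0, 0.439, 0.899, 0.0]
contact_force: [0.4, -0.6, -1.2]
gripper_width: 0.669
grasp_force: 64.4
```

Call:
{"op": "play_rows", "data": {"commands": [[-18,-32,0,0,0,0],[-18,-32,0,0,0,0],[-18,-32,0,0,0,0],[-18,-32,0,0,0,0],[-18,-32,0,0,0,0]]}}

```text
time: 19.4
tool_pos: [0.5392, -0.1549, 0.2448]
tool_rot: [-0.0, 0.44, 0.898, -0.0]
contact_force: [0.6, -0.3, -1.4]
gripper_width: 0.672
grasp_force: 64.4
```

Call:
{"op": "play_rows", "data": {"commands": [[-18,-32,0,0,0,0],[-18,-32,0,0,0,0],[0,0,0,0,0,0],[0,0,0,0,0,0]]}}

```text
time: 19.73
tool_pos: [0.5111, -0.2226, 0.2447]
tool_rot: [-0.0, 0.441, 0.897, 0.0]
contact_force: [0.2, 0.3, -1.4]
gripper_width: 0.667
grasp_force: 64.5
```

```bash
python3 - <<'E'
from h import *
s,p,R=st();print(p,np.degrees(np.arctan2(R[1,1],R[0,1])),R[:,2],s["gripper_width"])
f=grab("wrist");b=p[2]-.028
for a in foot(f,(.514,-.22,b+.055),90): print(a,R.T@np.r_[a[2]-p[:2],0])
print(R.T@np.r_[np.array([.5165,-.223])-p[:2],.099-p[2]])
E
```

```text
[ 0.51114868 -0.2226496   0.2447285 ] 37.63388948919934 [-1.74951080e-04  5.35056844e-04 -9.99999842e-01] 0.6673106713108833
(np.int32(9333), array([320.9, 223.1]), array([ 0.4918, -0.1957])) [3.31567239e-02 1.13302381e-03 1.78046412e-05]
(np.int32(3481), array([317.8, 295.2]), array([ 0.5084, -0.2191])) [ 4.48941133e-03 -9.32135463e-06  2.38012309e-06]
[-0.0036224   0.00399649  0.14572735]
```

Call:
{"op": "play_rows", "data": {"commands": [[-3.5,4,35,0,0,0],[0,0,40,0,0,0],[0,0,35,0,0,0],[0,0,20,0,0,0],[0,0,9,0,0,0]]}}

```text
time: 20.2
tool_pos: [0.5154, -0.2185, 0.101]
tool_rot: [-0.004, 0.439, 0.899, 0.001]
contact_force: [-0.0, 0.6, -2.3]
gripper_width: 0.668
grasp_force: 64.5
```

Call:
{"op": "play_rows", "data": {"commands": [[0,0,3,0,0,0],[0,0,0,0,0,0],[0,0,0,0,0,0]]}}

```text
time: 20.45
tool_pos: [0.519, -0.2219, 0.105]
tool_rot: [0.002, 0.439, 0.898, -0.0]
contact_force: [0.6, 0.1, -1.5]
gripper_width: 0.666
grasp_force: 64.5
```

Call:
{"op": "play_rows", "data": {"commands": [[0,0,2,0,0,0],[0,0,1.5,0,0,0],[0,0,0,0,0,0],[0,0,0,0,0,0]]}}

```text
time: 20.78
tool_pos: [0.5178, -0.2219, 0.1]
tool_rot: [0.001, 0.44, 0.898, -0.0]
contact_force: [-0.1, 0.4, -0.5]
gripper_width: 0.67
grasp_force: 64.5
```

Call:
{"op": "play_rows", "data": {"commands": [[0,0,1,0,0,0],[0,0,0,0,0,0],[0,0,0,0,0,0]]}}

```text
time: 21.03
tool_pos: [0.5179, -0.2221, 0.0993]
tool_rot: [0.001, 0.44, 0.898, -0.0]
contact_force: [-1.5, 0.3, 4.4]
gripper_width: 0.668
grasp_force: 65.3
```

Call:
{"op": "play_rows", "data": {"commands": [[0,0,0,0,0,0],[0,0,0,0,0,0],[0,0,0,0,0,0],[0,0,0,0,0,0]], "hand": 74}}

```text
time: 21.37
tool_pos: [0.5173, -0.2216, 0.098]
tool_rot: [-0.0, 0.44, 0.898, 0.0]
contact_force: [-0.6, -0.1, 0.5]
gripper_width: 0.866
grasp_force: 0.0
```

Call:
{"op": "play_rows", "data": {"commands": [[0,0,-10,0,0,0],[0,0,-30,0,0,0],[0,0,-40,0,0,0],[0,0,-40,0,0,0],[0,0,-25,0,0,0]]}}

```text
time: 21.78
tool_pos: [0.5186, -0.2223, 0.2489]
tool_rot: [0.003, 0.44, 0.898, -0.0]
contact_force: [0.8, -0.2, 0.3]
gripper_width: 0.868
grasp_force: 0.0
```

Call:
{"op": "play_rows", "data": {"commands": [[0,0,0,0,0,7],[0,0,0,0,0,7],[0,0,0,0,0,7],[0,0,0,0,0,7],[0,0,0,0,0,7]], "hand": 85}}

```text
time: 22.2
tool_pos: [0.5175, -0.2217, 0.2442]
tool_rot: [0.0, 0.692, 0.722, 0.0]
contact_force: [-0.5, 0.3, -0.5]
gripper_width: 0.993
grasp_force: 0.0
```

Call:
{"op": "play_rows", "data": {"commands": [[0,0,0,0,0,7],[0,0,0,0,0,7],[0,0,0,0,0,7],[0,0,0,0,0,7],[0,0,0,0,0,0]]}}

```text
time: 22.62
tool_pos: [0.5175, -0.2217, 0.244]
tool_rot: [0.0, 0.845, 0.535, 0.0]
contact_force: [-1.0, -0.2, -0.3]
gripper_width: 0.994
grasp_force: 0.0
```

Call:
{"op": "play_rows", "data": {"commands": [[34.5,-6,0,0,0,0],[34.5,-6,0,0,0,0],[34.5,-6,0,0,0,0],[34.5,-6,0,0,0,0],[34.5,-6,0,0,0,0]]}}

```text
time: 23.03
tool_pos: [0.5639, -0.0513, 0.244]
tool_rot: [0.0, 0.843, 0.537, 0.0]
contact_force: [0.5, -1.1, 1.0]
gripper_width: 0.991
grasp_force: 0.0
```

Call:
{"op": "play_rows", "data": {"commands": [[34.5,-6,0,0,0,0],[34.5,-6,0,0,0,0],[34.5,-6,0,0,0,0],[34.5,-6,0,0,0,0],[34.5,-6,0,0,0,0]]}}

```text
time: 23.45
tool_pos: [0.61, 0.1179, 0.2439]
tool_rot: [0.0, 0.843, 0.538, 0.0]
contact_force: [0.4, -1.2, 0.9]
gripper_width: 0.998
grasp_force: 0.0
```

Call:
{"op": "play_rows", "data": {"commands": [[34.5,-6,0,0,0,0],[34.5,-6,0,0,0,0],[34.5,-6,0,0,0,0],[34.5,-6,0,0,0,0],[34.5,-6,0,0,0,0]]}}

```text
time: 23.87
tool_pos: [0.6562, 0.2868, 0.2438]
tool_rot: [0.0, 0.843, 0.538, 0.0]
contact_force: [0.6, 0.6, -0.2]
gripper_width: 0.998
grasp_force: 0.0
```

Call:
{"op": "play_rows", "data": {"commands": [[0,0,0,0,0,0],[0,0,0,0,0,0]]}}

```text
time: 24.03
tool_pos: [0.6559, 0.2868, 0.2431]
tool_rot: [0.0, 0.843, 0.538, -0.0]
contact_force: [-0.1, -0.3, -0.0]
gripper_width: 0.99
grasp_force: 0.0
```

```bash
python3 - <<'E'
from h import *
s,p,R=st();print(p,np.degrees(np.arctan2(R[1,1],R[0,1])),R[:,2],s["gripper_width"])
f=grab("wrist")
for a in foot(f,(.655,.2857,.055),90): print(a,R.T@np.r_[a[2]-p[:2],.023-p[2]])
im=f["image"].astype(int); m=((im[...,0]>90)&(im[...,1]<.35*im[...,0])&(im[...,2]<.35*im[...,0])).astype(np.uint8)
u=w2px(f,(.655,.2857,.04)); n,L,S,C=cv2.connectedComponentsWithStats(m,connectivity=4)
for i in range(1,n):
    if S[i,4]>60 and np.linalg.norm(C[i]-u)<90:
        ys,xs=np.where(L==i); w=np.array([px2w(f,x,y,.028)[:2] for x,y in zip(xs,ys)]); 
        d=w-np.array([.655,.2857]); k=np.argsort(np.linalg.norm(d,axis=1))[-8:]; print("far",d[k].mean(0),np.degrees(np.arctan2(d[k,1].mean(),d[k,0].mean())))
for X in [(.5145,-.22,.126)]:
    g=grab("scene"); print("B in scene",foot(g,X,25)); print(foot(g,(.655,.2857,.055),20))
E
```

```text
[0.65587592 0.28675817 0.24305199] -24.848424914196368 [-4.75264370e-04 -3.54244521e-04 -9.99999824e-01] 0.9899746508902081
(np.int32(785), array([312.6, 171.9]), array([0.6529, 0.293 ])) [ 0.00452813 -0.00526121  0.22005115]
(np.int32(455), array([317.4, 176.7]), array([0.6552, 0.2864])) [-0.00049436 -0.00040069  0.2200524 ]
far [-0.01003819 -0.04950185] -101.4632331925778
far [-0.01002749 -0.01583347] -122.34647276753401
B in scene [(np.int32(75), array([427.6, 139.6]), array([ 0.5132, -0.2167])), (np.int32(455), array([425.8, 154. ]), array([ 0.4856, -0.1753]))]
[(np.int32(115), array([202.8, 241. ]), array([0.6532, 0.2875])), (np.int32(612), array([207.7, 254.4]), array([0.6193, 0.2966]))]
```

Call:
{"op": "play_rows", "data": {"commands": [[0,0,38,0,0,0],[0,0,40,0,0,0],[0,0,40,0,0,0],[0,0,36,0,0,0],[0,0,29,0,0,0]]}}

```text
time: 24.55
tool_pos: [0.6546, 0.2828, 0.0572]
tool_rot: [-0.0, 0.844, 0.536, -0.002]
contact_force: [-0.1, 0.2, -0.5]
gripper_width: 0.996
grasp_force: 0.0
```

Call:
{"op": "play_rows", "data": {"commands": [[0,0,22,0,0,0],[0,0,14,0,0,0],[0,0,0,0,0,0]]}}

```text
time: 24.8
tool_pos: [0.6535, 0.2828, 0.0202]
tool_rot: [-0.001, 0.844, 0.536, -0.003]
contact_force: [-0.6, -0.5, 0.2]
gripper_width: 0.995
grasp_force: 0.0
```

Call:
{"op": "play_rows", "data": {"commands": [[0,0,0,0,0,0],[0,0,0,0,0,0],[0,0,0,0,0,0],[0,0,0,0,0,0],[0,0,0,0,0,0]], "hand": 40}}

```text
time: 25.22
tool_pos: [0.6584, 0.2856, 0.0281]
tool_rot: [0.001, 0.844, 0.536, 0.003]
contact_force: [0.8, -0.6, 6.5]
gripper_width: 0.67
grasp_force: 64.8
```

Call:
{"op": "play_rows", "data": {"commands": [[0,0,0,0,0,0],[0,0,0,0,0,0],[0,0,0,0,0,0]]}}

```text
time: 25.47
tool_pos: [0.6584, 0.2855, 0.0281]
tool_rot: [0.001, 0.844, 0.536, 0.003]
contact_force: [1.1, -0.8, 7.6]
gripper_width: 0.671
grasp_force: 64.8
```

Call:
{"op": "play_rows", "data": {"commands": [[0,0,-15,0,0,0],[0,0,-35,0,0,0],[0,0,-40,0,0,0],[0,0,-40,0,0,0],[0,0,-40,0,0,0]]}}

```text
time: 25.88
tool_pos: [0.6554, 0.2849, 0.1969]
tool_rot: [-0.0, 0.844, 0.536, -0.0]
contact_force: [-0.2, -0.3, -0.4]
gripper_width: 0.672
grasp_force: 64.2
```

Call:
{"op": "play_rows", "data": {"commands": [[0,0,-40,0,0,0],[0,0,-15,0,0,0],[-34,6,0,0,0,0],[-34,6,0,0,0,0],[-34,6,0,0,0,0]]}}

```text
time: 26.3
tool_pos: [0.6281, 0.1844, 0.2496]
tool_rot: [0.0, 0.844, 0.537, 0.0]
contact_force: [1.4, -1.2, -0.9]
gripper_width: 0.669
grasp_force: 64.2
```

Call:
{"op": "play_rows", "data": {"commands": [[-34,6,0,0,0,0],[-34,6,0,0,0,0],[-34,6,0,0,0,0],[-34,6,0,0,0,0],[-34,6,0,0,0,0]]}}

```text
time: 26.72
tool_pos: [0.5826, 0.0171, 0.2489]
tool_rot: [-0.0, 0.844, 0.536, -0.0]
contact_force: [0.5, -0.4, -2.1]
gripper_width: 0.666
grasp_force: 64.2
```

Call:
{"op": "play_rows", "data": {"commands": [[-34,6,0,0,0,0],[-34,6,0,0,0,0],[-34,6,0,0,0,0],[-34,6,0,0,0,0],[0,0,0,0,0,0]]}}

```text
time: 27.13
tool_pos: [0.5459, -0.1196, 0.249]
tool_rot: [0.001, 0.846, 0.534, -0.001]
contact_force: [0.1, 0.0, -0.8]
gripper_width: 0.669
grasp_force: 64.2
```

Call:
{"op": "play_rows", "data": {"commands": [[0,0,0,0,0,0],[0,0,0,0,0,0]]}}

```text
time: 27.3
tool_pos: [0.5474, -0.1146, 0.249]
tool_rot: [-0.0, 0.844, 0.536, 0.0]
contact_force: [-0.6, -0.1, -1.5]
gripper_width: 0.667
grasp_force: 64.2
```

```bash
python3 - <<'E'
from h import *
s,p,R=st();print(p,np.degrees(np.arctan2(R[1,1],R[0,1])),R[:,2],s["gripper_width"])
f=grab("wrist");b=p[2]-.028;t=np.array([.549,-.116])
for a in foot(f,(.549,-.116,b+.055),90): print(a,R.T@np.r_[a[2]-p[:2],0],R.T@np.r_[t-a[2],.099-p[2]])
E
```

```text
[ 0.5474484  -0.11464267  0.24902902] -25.17866933101145 [-4.51392124e-04  7.21183979e-04 -9.99999638e-01] 0.6670785295002747
(np.int32(9028), array([317.5, 240.7]), array([ 0.5588, -0.0904])) [ 2.67687101e-02 -4.08286650e-05  1.23594022e-05] [-0.02740607  0.00212979  0.15001493]
(np.int32(3356), array([318.2, 306. ]), array([ 0.5477, -0.1146])) [ 1.45653181e-04  2.09538352e-04 -8.27974810e-08] [-0.00078301  0.00187942  0.15002737]
(np.int32(147), array([336.3, 347.1]), array([ 0.5461, -0.1346])) [-1.86347604e-02  7.27040781e-03 -1.37842497e-05] [ 0.0179974  -0.00518145  0.15004107]
```

Down 150; I'll stop just short and creep to contact.

Call:
{"op": "play_rows", "data": {"commands": [[-1,2,35,0,0,0],[0,0,40,0,0,0],[0,0,35,0,0,0],[0,0,20,0,0,0],[0,0,10,0,0,0]]}}

```text
time: 27.77
tool_pos: [0.5468, -0.1143, 0.1047]
tool_rot: [-0.003, 0.844, 0.537, -0.002]
contact_force: [-0.1, -0.6, -1.2]
gripper_width: 0.67
grasp_force: 64.2
```

Call:
{"op": "play_rows", "data": {"commands": [[0,0,4,0,0,0],[0,0,2,0,0,0],[0,0,0,0,0,0],[0,0,0,0,0,0],[0,0,0,0,0,0]]}}

```text
time: 28.18
tool_pos: [0.5504, -0.1171, 0.1054]
tool_rot: [0.001, 0.844, 0.536, 0.001]
contact_force: [0.1, -0.0, -0.7]
gripper_width: 0.671
grasp_force: 64.2
```

Call:
{"op": "play_rows", "data": {"commands": [[0,0,2,0,0,0],[0,0,1,0,0,0],[0,0,0,0,0,0],[0,0,0,0,0,0]]}}

```text
time: 28.52
tool_pos: [0.549, -0.1167, 0.1003]
tool_rot: [-0.0, 0.844, 0.536, -0.0]
contact_force: [-0.2, -0.2, -0.3]
gripper_width: 0.673
grasp_force: 64.2
```

Call:
{"op": "play_rows", "data": {"commands": [[0,0,1.2,0,0,0],[0,0,0,0,0,0],[0,0,0,0,0,0]]}}

```text
time: 28.77
tool_pos: [0.5492, -0.1168, 0.0992]
tool_rot: [0.0, 0.844, 0.536, 0.0]
contact_force: [0.6, -1.0, -0.1]
gripper_width: 0.671
grasp_force: 64.3
```

Call:
{"op": "play_rows", "data": {"commands": [[0,0,0,0,0,0],[0,0,0,0,0,0],[0,0,0,0,0,0],[0,0,0,0,0,0]], "hand": 74}}

```text
time: 29.1
tool_pos: [0.5492, -0.1167, 0.0993]
tool_rot: [0.0, 0.844, 0.536, 0.0]
contact_force: [0.2, -1.2, 0.6]
gripper_width: 0.87
grasp_force: 0.0
```

Call:
{"op": "play_rows", "data": {"commands": [[0,0,-10,0,0,0],[0,0,-30,0,0,0],[0,0,-40,0,0,0],[0,0,-40,0,0,0],[0,0,-20,0,0,0]]}}

```text
time: 29.52
tool_pos: [0.551, -0.1173, 0.2461]
tool_rot: [0.003, 0.844, 0.536, 0.003]
contact_force: [1.2, 0.1, 1.3]
gripper_width: 0.866
grasp_force: 0.0
```

Call:
{"op": "play_rows", "data": {"commands": [[0,0,0,0,0,0],[0,0,0,0,0,0],[0,0,0,0,0,0]]}}

```text
time: 29.77
tool_pos: [0.5486, -0.1165, 0.2384]
tool_rot: [-0.0, 0.844, 0.536, -0.0]
contact_force: [-0.4, -0.4, 0.0]
gripper_width: 0.862
grasp_force: 0.0
```

```bash
python3 - <<'E'
from h import *
f=grab("wrist");g=grab("scene")
for X in[(.549,-.116,.126),(.514,-.219,.126)]: print([foot(c,X,30) for c in(f,g)])
h=grab("side")
b=[cv2.resize(c["image"][100:260,y:y+213],(400,300)) for c,y in((g,300),(h,250))]
cv2.imwrite("pics/k.png",np.vstack([np.hstack(b),np.hstack([cv2.resize(f["image"],(480,300)),np.zeros((300,320,3),np.uint8)])])[:,:,::-1])
E
```

```text
[[(np.int32(2244), array([319.2, 181.5]), array([ 0.5552, -0.1049])), (np.int32(807), array([318.8, 198.1]), array([ 0.5491, -0.1171]))], [(np.int32(305), array([381.8, 168.3]), array([ 0.5175, -0.0707]))]]
[[(np.int32(561), array([333.3, 311.9]), array([ 0.5156, -0.2187]))], [(np.int32(71), array([427.8, 139.6]), array([ 0.5129, -0.2171])), (np.int32(126), array([433. , 154.7]), array([ 0.474 , -0.1851]))]]
```

View pics/k.png

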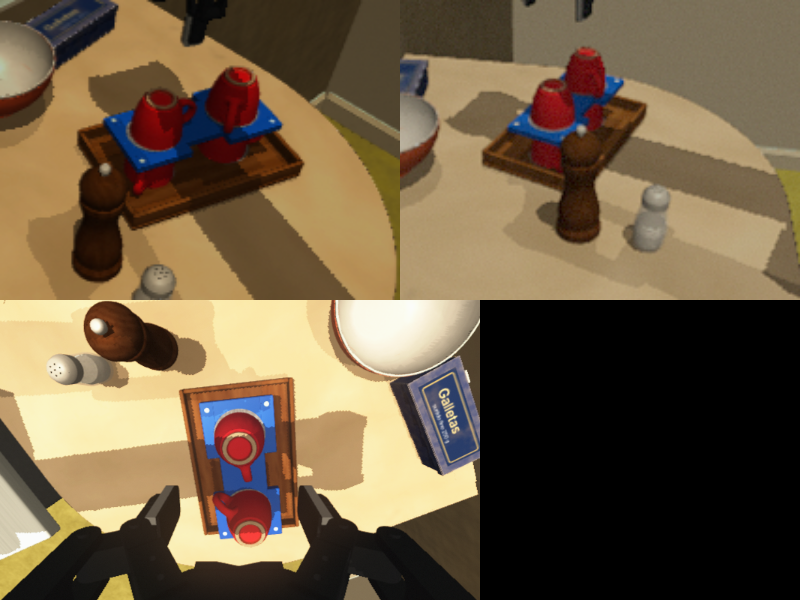

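The picture shows the full two-layer stack: divider level, both upper cups upright on its spots, mill and shaker in place.

```bash
python3 -c "
from plant import manip; print(manip.job_done())"
```

```text
the job is handed in; nothing more can be done
None
```

I built the two-layer stack and handed it in at about 30 s of robot time. The last check put the upper cups within about 5 mm of the felt-spot centres, with the divider flat on the lower cups and the mill and shaker still standing; the jam jar was out of that picture, and the hand-in gave no verdict.

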